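# Roll the sample vials onto the reading line

## Robot

A 7-joint arm with a two-finger parallel gripper is mounted at the origin on the work surface. World frame = base frame: x ahead of the robot, y to its left, z up, the work surface at z = 0. Lengths are in mm, angles in rad, forces in N, time in s.
With the tool pointing down it reaches from about 400 to 850 mm from the base axis. Payload 4.5 kg.
Tool frame: the origin (TCP) lies at the very end of the fingers, on their centre line; the grasp point (between the pads) lies 19 mm behind it; z points along the fingers, y is the line along which they close (so a half turn about z gives the same grasp; the last joint's range is limited). The gripper opens to 85 mm and grips with 20 to 120 N. Pads are 22 mm wide; open, the fingers measure 114 mm over their backs; the gripper's body (76 mm by 85 mm) begins 54 mm behind the grasp point. The pads swing forward as they close: fully open they stand 13 mm farther back than shut.
Start: joints at [1.377, 0.689, -0.195, 1.565, 0.157, 0.902, -0.215], TCP at [141.175, -608.871, 231.317] pointing down, gripper open.
Joint ranges: [-3.01, 3.01], [-0.46, 2.08], [-1.47, 1.51], [0.13, 2.56], [-1, 4.14], [0.04, 2.09], [-2.66, 2.66]. Speed limits (rad/s): [2.57, 2.57, 3.14, 3.14, 3.14, 3.14, 3.14].

## Interface

Orientations are given as a unit quaternion [x, y, z, w].
In Python, from plant import robot gives the robot as it stands. The module is installed in compiled form; this text tells all that it offers.
- The arm moves only by the tool move_arm, never from a script. Its argument "moves" is a list of rows, each an object of numbers: "x", "y", "z": the shift along the world's x, y, z in cm; "rx", "ry", "rz": the turn, a rotation vector about the world's x, y, z in rad; "gripper": the closure in counts, from 0 (fully open) to 255 (shut). In form: [{"x": .., "y": .., "z": .., "rx": .., "ry": .., "rz": .., "gripper": ..}, ...]. A call has 1 to 20 rows; each row shifts and turns the commanded pose from where the row before left it; what a row does not reach is not made up. A row lasts 1/8 s, in which the tool goes at most 62.5 mm and 10.7 degrees, less where a joint would pass 70% of its speed; a pose out of reach is approached as far as the arm can. A call is refused whole if a number of a shift passes 6.25 or a number of a turn 0.188, either way. A call with a gripper value outside its range is refused whole. The fingers move at their own pace and stop on an object; "force" is the grip in N (left out, the last holds). Time passes only in rows, so rows that do not move let the fingers close. It gives the time, the measured TCP pose, the force, the opening and the grip force at its end, in the units of the state.
- robot.state(): the state, without advancing time (a new reading comes with each control period).
- robot.read_camera(name): name is "side" or "top"; returns (picture, depth): 480x640x3 uint8, red, green, blue; 480x640 float32, mm along the optical axis (not along the pixel's ray), 0 where there is no reading.
- robot.camera_model(name): a dict with "fovy" (degrees; the focal length in pixels is half the picture's height over the tangent of half this angle, whatever the lens; pixels are square), "cx", "cy" (the principal point, pixels), "dist" ([k1, k2, p1, p2, k3] as OpenCV has them; the pictures are not rectified), "R" (3x3) and "t" (3): a world point X has camera coordinates R X + t. Camera axes: x right, y down, z forward; pixel columns grow to the right and rows downward; lengths in mm; the calibration is good to about 2 mm. A picture is of the moment at which its call begins. camera_model takes no time and is no camera call.
- robot.job_done(): hands the job in; it is judged then, once.
The state is a dict: "t": time; "joints": joint angles; "joint_vel": joint speeds; "joint_efforts": joint torques, N m; "tool_pos": TCP position; "eef_rot": TCP orientation; "contact_force": force on the tool from outside, world axes, zero at the start; "torque": the same for the moment, N m; "finger_gap": finger opening in mm; "finger_force": force on a finger pad.
Only numpy, scipy, OpenCV 4.12 (cv2) and the standard library are available. Lean on these libraries where they do the work, as an engineer would, in place of code of your own. Each camera call takes 0.05 s, during which the arm holds its last target. There are 200 camera calls.

## Task

Two capped amber vials lie on the white reading board, one on each side of its black line. With the fingertips, push each vial so that it rolls over onto the line, and leave both resting on the line and lying along it, in either order. Roll them only: do not pick them up, tip them or drag them along without rolling, and leave the tape, the apple and the spray bottle where they are.

Things in the scene. Friction and masses are not known exactly. Their poses are not given: they have to be found in the camera images.
- board: White laminate reading board fixed flat on the table, 270 mm (its x) by 320 mm (its y), 15 mm thick; origin at the centre of its underside, z up. A straight black line, 12 mm wide and flush with the top, runs across its middle along the board's y axis (board x = 0) over nearly the whole 320 mm. It stands turned up to 0.35 rad.
- long_vial: Lying amber glass vial with a white screw cap (+x end): a smooth cylinder 28 mm in diameter, 110 mm long, about 80 g. Origin at its centre, on its axis, 14 mm above the board's top; x along the vial, y and z turn as it rolls (z is up at the start). Starts 65 to 90 mm from the line, parallel within 0.08 rad, on either side. Rolls easily; a slow roll stops within a few mm.
- short_vial: The same kind of vial, 25 mm in diameter, 80 mm long, about 50 g, origin at its centre 12.5 mm above the board's top, axes and start as for the long vial. It lies on the other side of the line and beside the other half of the line's length, so each vial can roll straight to the line without meeting the other.
- tape_roll: Grey roll of tape lying flat on the table beside the board at its +y side, 104 mm across, 48 mm high; origin at the centre of its underside. To be left alone.
- apple: Red apple on the table beside the board at its -y side, 76 mm across, 62 mm high without its stem; origin at the centre of its underside. To be left alone.
- spray_bottle: Amber spray bottle with a white trigger head, 66 mm across, 195 mm high, standing on the table near the apple at the same side of the board; origin at the centre of its underside. To be left alone.
Not all that is in view belongs to the job. What is shaped like the short_vial but red is not meant.

How it is judged (in metres and radians):
At the end, for the whole second after the job is handed in: Both vials lie still on the board's top with their axes over the black line: centre within 8 mm of the line's middle and within 120 mm of the middle of its length, vial parallel to the line within 0.17 rad; tape roll, apple and spray bottle upright within 20 mm of where they stood (x of long_vial in the frame of board between -0.008 and 0.008 m and y of long_vial in the frame of board between -0.12 and 0.12 m and z of long_vial in the frame of board between 0.026 and 0.032 m and angle between the x axis of each of long_vial, short_vial and the y axis of board, either way round below 0.17 rad and linear speed of each of long_vial, short_vial below 0.01 m/s and angular speed of each of long_vial, short_vial below 0.5 rad/s and x of short_vial in the frame of board between -0.008 and 0.008 m and y of short_vial in the frame of board between -0.12 and 0.12 m and z of short_vial in the frame of board between 0.0245 and 0.0305 m and distance of each of tape_roll, apple, spray_bottle from where it was at the start of the episode below 0.02 m and angle between each of tape_roll, apple, spray_bottle's own z axis and vertical below 0.2 rad); the robot touches nothing.
It fails at once if a vial is lifted more than 10 mm off the board or tipped up (z of long_vial in the frame of board above 0.039 m or angle between any of long_vial, short_vial's own x axis and vertical below 1.27 rad or angle between any of long_vial, short_vial's own x axis and vertical above 1.87 rad or z of short_vial in the frame of board above 0.0375 m).
It fails at once if a vial is dragged along instead of rolled (about 40 mm from its start it has not turned by a quarter of a turn) ((distance of long_vial from where it was at the start of the episode between 0.04 and 0.05 m and angle between long_vial's own z axis and vertical below 1.57 rad) or (distance of short_vial from where it was at the start of the episode between 0.035 and 0.045 m and angle between short_vial's own z axis and vertical below 1.57 rad)).
It fails at once if the tape roll, apple or spray bottle is pushed more than 20 mm away or tipped (distance of any of tape_roll, apple, spray_bottle from where it was at the start of the episode above 0.02 m or angle between any of tape_roll, apple, spray_bottle's own z axis and vertical above 0.3 rad).
It also fails if it takes over 72 s, if anything falls off the work surface, if the arm or the gripper's body presses on something with over 40 N, if the wrist force passes 120 N, or if a joint passes its speed limit or range.

## Working session

There is one attempt and no reset: what is moved stays moved. The work goes in short steps, Python scripts to look and compute and a tool call to move; the robot and the scene stay as the last step left them, time stands still between calls to the robot, and variables do not carry over. Pictures are saved under pics/ and viewed, at most 10 in all, crops included, and the job is handed in when it is done.

Besides the shell and the picture viewer there is one more tool, called in YAML: its name, and indented under it one key for each argument. move_arm: Moves the arm, as the interface text tells. Its arguments: {"type":"object","properties":{"moves":{"type":"array","items":{"type":"object","properties":{"x":{"type":"number"},"y":{"type":"number"},"z":{"type":"number"},"rx":{"type":"number"},"ry":{"type":"number"},"rz":{"type":"number"},"gripper":{"type":"number"}}}},"force":{"type":"number"}},"required":["moves"]}

```bash
mkdir -p pics; cat > h.py <<'E'
import numpy as np,cv2
from plant import robot
def grab(n,f=None):
    im,d=robot.read_camera(n)
    if f: cv2.imwrite('pics/'+f,im[:,:,::-1])
    return im,d
def K(n):
    m=robot.camera_model(n);f=240/np.tan(np.radians(m['fovy'])/2)
    return np.array([[f,0,m['cx']],[0,f,m['cy']],[0,0,1.]]),np.array(m['dist'],float),np.array(m['R']),np.array(m['t']).ravel()
def rays(n,px):
    k,d,R,t=K(n)
    u=cv2.undistortPoints(np.array(px,float).reshape(-1,1,2),k,d).reshape(-1,2)
    return np.c_[u,np.ones(len(u))]@R, -R.T@t
def onplane(n,px,z):
    r,c=rays(n,px); return c+r*((z-c[2])/r[:,2])[:,None]
def bydepth(n,px,dep):
    r,c=rays(n,px); return c+r*np.array(dep)[:,None]
E
python3 - <<'E'
from h import *
grab('top','t0.png');grab('side','s0.png')
for n in('top','side'):
    k,d,R,t=K(n);print(n,k[0,0],d,(-R.T@t).round(),R.round(2).tolist())
s=robot.state();print(s)
E
```

```text
top 592.4984741773551 [-0.07875431  0.          0.          0.          0.        ] [ 396.   24. 1253.] [[-0.01, -1.0, -0.01], [-1.0, 0.01, -0.1], [0.1, 0.01, -1.0]]
side 463.10764107639733 [-0.00029299  0.          0.          0.          0.        ] [312. 620. 545.] [[-0.94, -0.33, 0.0], [-0.21, 0.59, -0.78], [0.26, -0.74, -0.62]]
{'t': 0.1, 'joints': array([ 1.37679275,  0.6899023 , -0.19450989,  1.56627892,  0.15727923,
        0.90251951, -0.21510994]), 'joint_vel': array([ 0.00067109, -0.00353101, -0.0003713 , -0.00330673, -0.0003607 ,
        0.00136386, -0.0001909 ]), 'joint_efforts': array([-2.95626232e-03, -5.40601444e+01, -1.27093926e+00, -1.58985078e+01,
        9.47484135e-03,  4.42602817e-03, -2.83778650e-05]), 'tool_pos': array([ 140.96446228, -608.26846028,  230.55226432]), 'eef_rot': array([ 9.93516970e-01,  1.13680657e-01, -1.57247682e-04, -8.45366109e-04]), 'contact_force': array([ 0.42751991, -0.88720555,  0.24580768]), 'torque': array([-0.03753176,  0.04020485,  0.02974473]), 'finger_force': 0.0, 'finger_gap': 85.70596564888996}
```

View pics/t0.png

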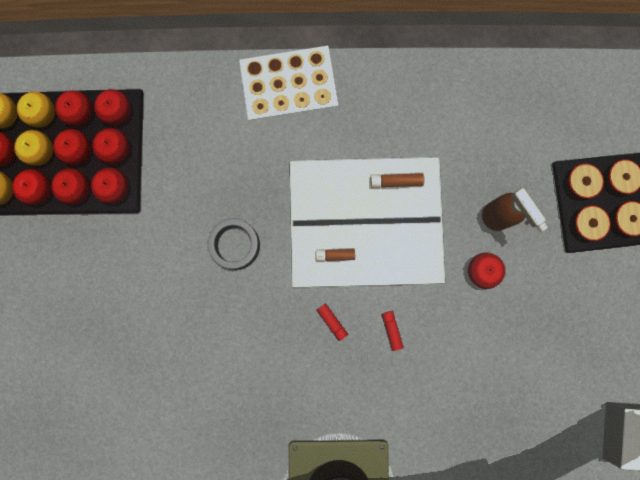

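View pics/s0.png

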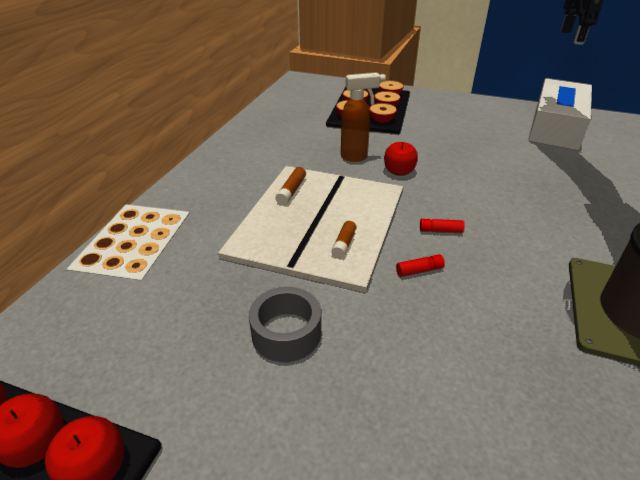

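Candidates in the top view: amber long vial at (397,181), amber short vial at (335,255), and red decoys off the board at (332,322) and (393,331), which I reject. The line runs from (294,223) to (440,220). The bottle is at (510,210), the apple at (487,270) and the tape at (233,244). Next I measure these and check a close crop.

```bash
cat > m.py <<'E'
from h import *
def fit(P):
    r=cv2.minAreaRect(P[:,:2].astype(np.float32)); b=cv2.boxPoints(r)
    e1,e2=b[1]-b[0],b[2]-b[1]; e=e1 if np.linalg.norm(e1)>np.linalg.norm(e2) else e2
    if e[1]<0:e=-e
    return np.array(r[0]),sorted(r[1]),np.arctan2(-e[0],e[1])  # angle of board rot (y axis)
def line(im):
    g=im.max(2);m=np.zeros(g.shape,bool);m[205:238,290:446]=g[205:238,290:446]<75
    n,l,s,c=cv2.connectedComponentsWithStats(m.astype(np.uint8));i=1+s[1:,4].argmax()
    y,x=np.where(l==i);return fit(onplane('top',np.c_[x,y],15))
def vial(im,box,h):
    x0,y0,x1,y1=box;c=im[y0:y1,x0:x1].astype(int)
    hsv=cv2.cvtColor(im,cv2.COLOR_RGB2HSV)[y0:y1,x0:x1]
    y,x=np.where((hsv[...,1]>110)&(hsv[...,2]>60))
    n,l,s,cc=cv2.connectedComponentsWithStats(((hsv[...,1]>110)&(hsv[...,2]>60)).astype(np.uint8));i=1+s[1:,4].argmax()
    y,x=np.where(l==i);return fit(onplane('top',np.c_[x+x0,y+y0],15+h))
def measure(im,bl=(345,163,436,238),bs=(296,205,385,283)):
    c,sz,a=line(im);out=[c,sz,a]
    ux=np.array([np.cos(a),np.sin(a)]);uy=np.array([-np.sin(a),np.cos(a)])
    print('line',c.round(1),np.round(sz,1),round(a,3))
    for b,h in((bl,14),(bs,12.5)):
        p,s,t=vial(im,b,h);print('amber part',p.round(1),np.round(s,1),'dang',round(t-a,3),'board xy',((p-c)@ux).round(1),((p-c)@uy).round(1))
E
python3 - <<'E'
from m import *
im,d=grab('top');measure(im)
cv2.imwrite('pics/c0.png',cv2.resize(im[150:300,270:520,::-1],None,fx=3,fy=3,interpolation=cv2.INTER_CUBIC))
for p in((360,175),(360,270),(410,180),(338,255),(487,270),(370,181),(321,254)):print(p,bydepth('top',[p],[d[p[1],p[0]]]).round(1))
print(onplane('top',[(372,182),(316,254)],29).round(1),onplane('top',[(291,161),(438,158),(443,282),(293,286)],15).round(1))
E
```

```text
line [557.9 -66.4] [  8.3 306. ] 0.016
amber part [ 643.  -142.5] [23.5 86.5] dang -0.026 board xy 83.9 -77.5
amber part [487.1  -8.9] [20.2 58.5] dang 0.012 board xy -69.8 58.6
(360, 175) [[656.2 -54.2  16.5]]
(360, 270) [[454.7 -50.6  17.6]]
(410, 180) [[ 638.6 -155.9   44.7]]
(338, 255) [[485.1  -4.7  37. ]]
(487, 270) [[ 449.6 -305.7   57.6]]
(370, 181) [[643.  -75.1  16.7]]
(321, 254) [[487.6  30.3  36.2]]
[[638.3 -78.3  29. ]
 [488.3  40.7  29. ]] [[ 688.7   92.2   15. ]
 [ 691.8 -221.7   15. ]
 [ 427.6 -223.9   15. ]
 [ 423.    89.5   15. ]]
```

View pics/c0.png

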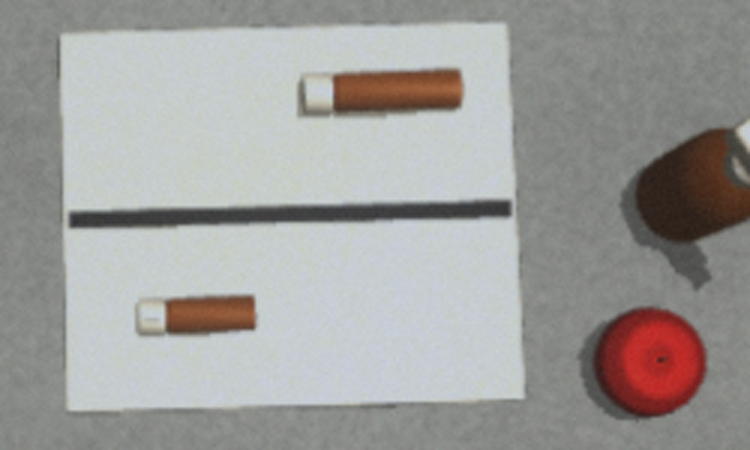

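move_arm:
  moves:
    - {"x":2.75,"y":2.4,"rz":-0.0105,"gripper":150}
    - {"x":2.75,"y":2.4,"rz":-0.0105,"gripper":150}
    - {"x":2.75,"y":2.4,"rz":-0.0105,"gripper":150}
    - {"x":2.75,"y":2.4,"rz":-0.0105,"gripper":150}
    - {"x":2.75,"y":2.4,"rz":-0.0105,"gripper":150}
    - {"x":2.75,"y":2.4,"rz":-0.0105,"gripper":150}
    - {"x":2.75,"y":2.4,"rz":-0.0105,"gripper":150}
    - {"x":2.75,"y":2.4,"rz":-0.0105,"gripper":150}
    - {"x":2.75,"y":2.4,"rz":-0.0105,"gripper":150}
    - {"x":2.75,"y":2.4,"rz":-0.0105,"gripper":150}
    - {"x":2.75,"y":2.4,"rz":-0.0105,"gripper":150}
    - {"x":2.75,"y":2.4,"rz":-0.0105,"gripper":150}
    - {"x":2.75,"y":2.4,"rz":-0.0105,"gripper":150}
    - {"x":2.75,"y":2.4,"rz":-0.0105,"gripper":150}
    - {"x":2.75,"y":2.4,"rz":-0.0105,"gripper":150}
    - {"x":2.75,"y":2.4,"rz":-0.0105,"gripper":150}
    - {"x":2.75,"y":2.4,"rz":-0.0105,"gripper":150}
    - {"x":2.75,"y":2.4,"rz":-0.0105,"gripper":150}
    - {"x":2.75,"y":2.4,"rz":-0.0105,"gripper":150}
    - {"x":2.75,"y":2.4,"rz":-0.0105,"gripper":150}

```text
$.moves[0]: bad value
```

move_arm:
  moves:
    - {"x":2.7,"y":2.4,"z":0,"rx":0,"ry":0,"rz":-0.01,"gripper":150}

```text
t: 0.28
tool_pos: [165.0, -586.3, 230.7]
eef_rot: [0.994, 0.106, -0.001, 0.0]
contact_force: [0.7, -0.4, 0.8]
finger_gap: 70.1
finger_force: 0.0
```

move_arm:
  moves:
    - {"x":2.6,"y":2.3,"rz":-0.01,"gripper":150}
    - {"x":2.6,"y":2.3,"rz":-0.01,"gripper":150}
    - {"x":2.6,"y":2.3,"rz":-0.01,"gripper":150}
    - {"x":2.6,"y":2.3,"rz":-0.01,"gripper":150}
    - {"x":2.6,"y":2.3,"rz":-0.01,"gripper":150}
    - {"x":2.6,"y":2.3,"rz":-0.01,"gripper":150}
    - {"x":2.6,"y":2.3,"rz":-0.01,"gripper":150}
    - {"x":2.6,"y":2.3,"rz":-0.01,"gripper":150}
    - {"x":2.6,"y":2.3,"rz":-0.01,"gripper":150}
    - {"x":2.6,"y":2.3,"rz":-0.01,"gripper":150}
    - {"x":2.6,"y":2.3,"rz":-0.01,"gripper":150}
    - {"x":2.6,"y":2.3,"rz":-0.01,"gripper":150}
    - {"x":2.6,"y":2.3,"rz":-0.01,"gripper":150}
    - {"x":2.6,"y":2.3,"rz":-0.01,"gripper":150}
    - {"x":2.6,"y":2.3,"rz":-0.01,"gripper":150}
    - {"x":2.6,"y":2.3,"rz":-0.01,"gripper":150}
    - {"x":2.6,"y":2.3,"rz":-0.01,"gripper":150}
    - {"x":2.6,"y":2.3,"rz":-0.01,"gripper":150}
    - {"x":2.6,"y":2.3,"rz":-0.01,"gripper":150}
    - {"x":2.6,"y":2.3,"rz":-0.01,"gripper":150}

```text
$.moves[0]: bad value
```

move_arm:
  moves:
    - {"x":2.6,"y":2.3,"z":0,"rx":0,"ry":0,"rz":-0.01,"gripper":150}
    - {"x":2.6,"y":2.3,"z":0,"rx":0,"ry":0,"rz":-0.01,"gripper":150}
    - {"x":2.6,"y":2.3,"z":0,"rx":0,"ry":0,"rz":-0.01,"gripper":150}
    - {"x":2.6,"y":2.3,"z":0,"rx":0,"ry":0,"rz":-0.01,"gripper":150}
    - {"x":2.6,"y":2.3,"z":0,"rx":0,"ry":0,"rz":-0.01,"gripper":150}
    - {"x":2.6,"y":2.3,"z":0,"rx":0,"ry":0,"rz":-0.01,"gripper":150}
    - {"x":2.6,"y":2.3,"z":0,"rx":0,"ry":0,"rz":-0.01,"gripper":150}
    - {"x":2.6,"y":2.3,"z":0,"rx":0,"ry":0,"rz":-0.01,"gripper":150}
    - {"x":2.6,"y":2.3,"z":0,"rx":0,"ry":0,"rz":-0.01,"gripper":150}
    - {"x":2.6,"y":2.3,"z":0,"rx":0,"ry":0,"rz":-0.01,"gripper":150}
    - {"x":2.6,"y":2.3,"z":0,"rx":0,"ry":0,"rz":-0.01,"gripper":150}
    - {"x":2.6,"y":2.3,"z":0,"rx":0,"ry":0,"rz":-0.01,"gripper":150}
    - {"x":2.6,"y":2.3,"z":0,"rx":0,"ry":0,"rz":-0.01,"gripper":150}
    - {"x":2.6,"y":2.3,"z":0,"rx":0,"ry":0,"rz":-0.01,"gripper":150}
    - {"x":2.6,"y":2.3,"z":0,"rx":0,"ry":0,"rz":-0.01,"gripper":150}
    - {"x":2.6,"y":2.3,"z":0,"rx":0,"ry":0,"rz":-0.01,"gripper":150}
    - {"x":2.6,"y":2.3,"z":0,"rx":0,"ry":0,"rz":-0.01,"gripper":150}
    - {"x":2.6,"y":2.3,"z":0,"rx":0,"ry":0,"rz":-0.01,"gripper":150}
    - {"x":2.6,"y":2.3,"z":0,"rx":0,"ry":0,"rz":-0.01,"gripper":150}
    - {"x":2.6,"y":2.3,"z":0,"rx":0,"ry":0,"rz":-0.01,"gripper":150}

```text
t: 2.78
tool_pos: [688.7, -124.0, 230.9]
eef_rot: [1.0, 0.009, -0.0, 0.0]
contact_force: [0.7, 0.3, -0.0]
finger_gap: 35.4
finger_force: 0.0
```

move_arm:
  moves:
    - {"x":0,"y":-0.6,"z":-5,"rx":0,"ry":0,"rz":0,"gripper":150}
    - {"x":0,"y":0,"z":-5,"rx":0,"ry":0,"rz":0,"gripper":150}
    - {"x":0,"y":0,"z":-4,"rx":0,"ry":0,"rz":0,"gripper":150}
    - {"x":0,"y":0,"z":-3,"rx":0,"ry":0,"rz":0,"gripper":150}
    - {"x":0,"y":0,"z":-2,"rx":0,"ry":0,"rz":0,"gripper":150}
    - {"x":0,"y":0,"z":-1.2,"rx":0,"ry":0,"rz":0,"gripper":150}
    - {"x":0,"y":0,"z":-0.7,"rx":0,"ry":0,"rz":0,"gripper":150}
    - {"x":0,"y":0,"z":0,"rx":0,"ry":0,"rz":0,"gripper":150}

```text
t: 3.78
tool_pos: [688.5, -130.9, 22.6]
eef_rot: [1.0, 0.009, 0.0, 0.0]
contact_force: [-0.6, -0.3, -0.3]
finger_gap: 35.1
finger_force: 0.0
```

```bash
python3 - <<'E'
from h import *
im,d=grab('side');cv2.imwrite('pics/s1.png',cv2.resize(im[100:300,200:440,::-1],None,fx=3,fy=3,interpolation=cv2.INTER_CUBIC))
s=robot.state();print(s['tool_pos'],s['contact_force'])
E
```

```text
[ 688.75528092 -130.9952282    23.09451955] [-0.18534412  0.01601467 -0.05218761]
```

View pics/s1.png

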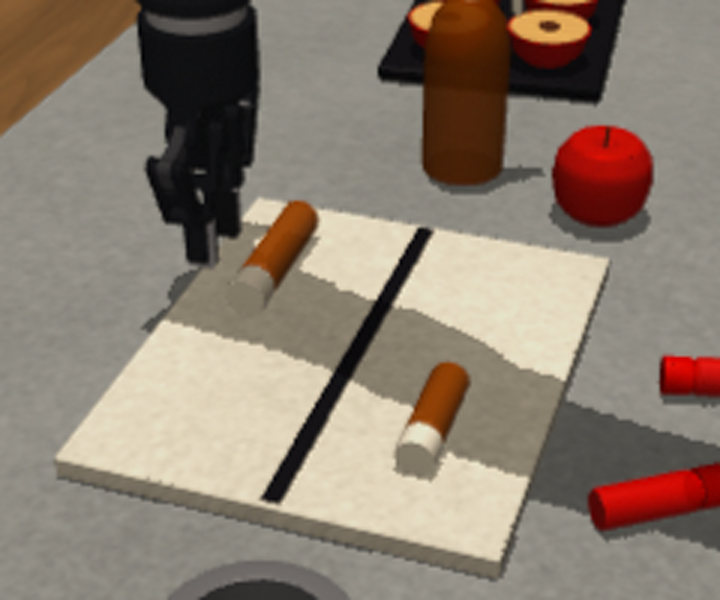

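The side crop shows the fingers behind the long vial: fingers at (200,240), vial at (275,250). I start the slow push.

move_arm:
  moves:
    - {"x":-0.4,"y":0,"z":0,"rx":0,"ry":0,"rz":0,"gripper":150}
    - {"x":-0.4,"y":0,"z":0,"rx":0,"ry":0,"rz":0,"gripper":150}
    - {"x":-0.4,"y":0,"z":0,"rx":0,"ry":0,"rz":0,"gripper":150}
    - {"x":-0.4,"y":0,"z":0,"rx":0,"ry":0,"rz":0,"gripper":150}
    - {"x":-0.2,"y":0,"z":0,"rx":0,"ry":0,"rz":0,"gripper":150}
    - {"x":-0.2,"y":0,"z":0,"rx":0,"ry":0,"rz":0,"gripper":150}
    - {"x":-0.2,"y":0,"z":0,"rx":0,"ry":0,"rz":0,"gripper":150}
    - {"x":-0.2,"y":0,"z":0,"rx":0,"ry":0,"rz":0,"gripper":150}
    - {"x":-0.2,"y":0,"z":0,"rx":0,"ry":0,"rz":0,"gripper":150}
    - {"x":-0.2,"y":0,"z":0,"rx":0,"ry":0,"rz":0,"gripper":150}
    - {"x":-0.2,"y":0,"z":0,"rx":0,"ry":0,"rz":0,"gripper":150}
    - {"x":-0.2,"y":0,"z":0,"rx":0,"ry":0,"rz":0,"gripper":150}

```text
t: 5.32
tool_pos: [656.1, -130.9, 22.3]
eef_rot: [1.0, 0.009, 0.0, 0.0]
contact_force: [-0.2, -0.2, -0.1]
finger_gap: 35.3
finger_force: 0.0
```

```bash
python3 - <<'E'
from m import *
im,d=grab('top');measure(im)
grab('side','x.png')
cv2.imwrite('pics/c1.png',cv2.resize(np.hstack([im[150:300,270:460,::-1],cv2.imread('pics/x.png')[130:280,220:410]]),None,fx=2,fy=2,interpolation=cv2.INTER_CUBIC))
s=robot.state();print(s['tool_pos'],s['contact_force'])
E
```

```text
line [557.8 -75.9] [ 68.  122.7] -0.011
amber part [ 630.5 -111.8] [23.4 29.5] dang 0.001 board xy 73.1 -35.1
amber part [487.8  -9.1] [20.8 58.1] dang 0.0 board xy -70.7 66.1
[ 655.82211352 -130.93906288   22.2915088 ] [ 0.2324182  -0.19563622 -1.04767576]
```

View pics/c1.png

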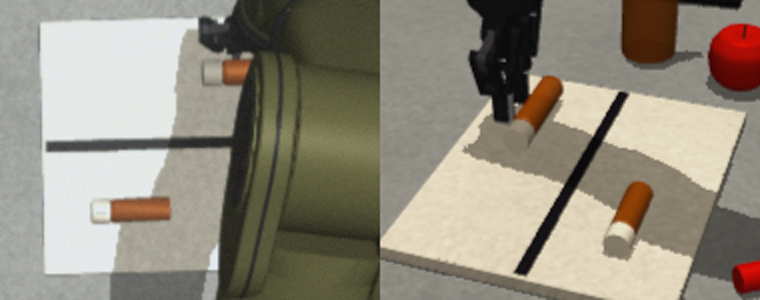

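Left: the top view shows the long vial's cap at the fingers (210,70). Right: the fingers touch the vial's far side (510,100). The TCP-to-vial offset is 25.5 mm, as expected (14+11). I continue a little, then check that the vial runs ahead, which would show it is rolling.

move_arm:
  moves:
    - {"x":-0.2,"y":0,"z":0,"rx":0,"ry":0,"rz":0,"gripper":150}
    - {"x":-0.3,"y":0,"z":0,"rx":0,"ry":0,"rz":0,"gripper":150}
    - {"x":-0.3,"y":0,"z":0,"rx":0,"ry":0,"rz":0,"gripper":150}
    - {"x":-0.3,"y":0,"z":0,"rx":0,"ry":0,"rz":0,"gripper":150}
    - {"x":-0.3,"y":0,"z":0,"rx":0,"ry":0,"rz":0,"gripper":150}
    - {"x":0,"y":0,"z":0,"rx":0,"ry":0,"rz":0,"gripper":150}
    - {"x":0,"y":0,"z":0,"rx":0,"ry":0,"rz":0,"gripper":150}
    - {"x":0,"y":0,"z":0,"rx":0,"ry":0,"rz":0,"gripper":150}

```text
t: 6.42
tool_pos: [642.3, -130.8, 22.3]
eef_rot: [1.0, 0.009, 0.0, 0.0]
contact_force: [-0.7, 0.2, 0.0]
finger_gap: 35.4
finger_force: 0.0
```

```bash
python3 - <<'E'
from m import *
im,d=grab('top');measure(im)
s=robot.state();print(s['tool_pos'],s['contact_force'])
E
```

```text
line [557.8 -77. ] [ 68.  116.4] -0.011
amber part [ 613.5 -112.4] [23.3 27.5] dang 0.001 board xy 56.1 -34.7
amber part [487.8  -9.1] [20.8 58.1] dang 0.0 board xy -70.7 67.1
[ 642.28137234 -130.87987301   22.30662119] [ 0.27189832  0.42119172 -0.85852246]
```

It rolled about 4 mm ahead, so it is rolling. Now the rest of the way.

move_arm:
  moves:
    - {"x":-0.3,"y":0,"z":0,"rx":0,"ry":0,"rz":0,"gripper":150}
    - {"x":-0.3,"y":0,"z":0,"rx":0,"ry":0,"rz":0,"gripper":150}
    - {"x":-0.3,"y":0,"z":0,"rx":0,"ry":0,"rz":0,"gripper":150}
    - {"x":-0.3,"y":0,"z":0,"rx":0,"ry":0,"rz":0,"gripper":150}
    - {"x":-0.3,"y":0,"z":0,"rx":0,"ry":0,"rz":0,"gripper":150}
    - {"x":-0.3,"y":0,"z":0,"rx":0,"ry":0,"rz":0,"gripper":150}
    - {"x":-0.3,"y":0,"z":0,"rx":0,"ry":0,"rz":0,"gripper":150}
    - {"x":-0.3,"y":0,"z":0,"rx":0,"ry":0,"rz":0,"gripper":150}
    - {"x":-0.3,"y":0,"z":0,"rx":0,"ry":0,"rz":0,"gripper":150}
    - {"x":-0.3,"y":0,"z":0,"rx":0,"ry":0,"rz":0,"gripper":150}
    - {"x":-0.3,"y":0,"z":0,"rx":0,"ry":0,"rz":0,"gripper":150}
    - {"x":-0.3,"y":0,"z":0,"rx":0,"ry":0,"rz":0,"gripper":150}
    - {"x":-0.2,"y":0,"z":0,"rx":0,"ry":0,"rz":0,"gripper":150}
    - {"x":-0.2,"y":0,"z":0,"rx":0,"ry":0,"rz":0,"gripper":150}
    - {"x":-0.2,"y":0,"z":0,"rx":0,"ry":0,"rz":0,"gripper":150}
    - {"x":-0.2,"y":0,"z":0,"rx":0,"ry":0,"rz":0,"gripper":150}
    - {"x":-0.2,"y":0,"z":0,"rx":0,"ry":0,"rz":0,"gripper":150}
    - {"x":-0.2,"y":0,"z":0,"rx":0,"ry":0,"rz":0,"gripper":150}
    - {"x":-0.1,"y":0,"z":0,"rx":0,"ry":0,"rz":0,"gripper":150}
    - {"x":-0.1,"y":0,"z":0,"rx":0,"ry":0,"rz":0,"gripper":150}

```text
t: 8.98
tool_pos: [592.2, -130.8, 22.3]
eef_rot: [1.0, 0.009, 0.0, 0.0]
contact_force: [-1.0, -0.5, 0.1]
finger_gap: 34.9
finger_force: 0.0
```

move_arm:
  moves:
    - {"x":0,"y":0,"z":0,"rx":0,"ry":0,"rz":0,"gripper":150}
    - {"x":0,"y":0,"z":0,"rx":0,"ry":0,"rz":0,"gripper":150}
    - {"x":0,"y":0,"z":0,"rx":0,"ry":0,"rz":0,"gripper":150}

```text
t: 9.35
tool_pos: [592.2, -130.9, 22.3]
eef_rot: [1.0, 0.009, 0.0, 0.0]
contact_force: [0.1, 0.0, 0.4]
finger_gap: 35.2
finger_force: 0.0
```

```bash
python3 - <<'E'
from m import *
im,d=grab('top');measure(im)
s=robot.state();print(s['tool_pos'],s['contact_force'])
E
```

```text
line [ 557.2 -129.9] [52.9 68. ] 1.56
amber part [ 567.  -113.4] [27.2 27.6] dang -0.011 board xy 16.6 -9.6
amber part [487.8  -9.1] [20.8 58.1] dang -1.571 board xy 120.1 70.6
[ 592.20975975 -130.85141184   22.30225638] [0.4145106  0.21502964 0.1911644 ]
```

move_arm:
  moves:
    - {"x":-0.1,"y":0,"z":0,"rx":0,"ry":0,"rz":0,"gripper":150}
    - {"x":-0.1,"y":0,"z":0,"rx":0,"ry":0,"rz":0,"gripper":150}
    - {"x":-0.1,"y":0,"z":0,"rx":0,"ry":0,"rz":0,"gripper":150}
    - {"x":-0.1,"y":0,"z":0,"rx":0,"ry":0,"rz":0,"gripper":150}
    - {"x":-0.1,"y":0,"z":0,"rx":0,"ry":0,"rz":0,"gripper":150}
    - {"x":-0.1,"y":0,"z":0,"rx":0,"ry":0,"rz":0,"gripper":150}
    - {"x":1,"y":0,"z":0,"rx":0,"ry":0,"rz":0,"gripper":150}
    - {"x":2,"y":0,"z":0,"rx":0,"ry":0,"rz":0,"gripper":150}
    - {"x":0,"y":0,"z":4,"rx":0,"ry":0,"rz":0,"gripper":150}
    - {"x":0,"y":0,"z":5,"rx":0,"ry":0,"rz":0,"gripper":150}
    - {"x":0,"y":0,"z":5,"rx":0,"ry":0,"rz":0,"gripper":150}
    - {"x":-3,"y":2,"z":0,"rx":0,"ry":0,"rz":0,"gripper":150}
    - {"x":-3,"y":2,"z":0,"rx":0,"ry":0,"rz":0,"gripper":150}
    - {"x":-3,"y":2,"z":0,"rx":0,"ry":0,"rz":0,"gripper":150}
    - {"x":-3,"y":2,"z":0,"rx":0,"ry":0,"rz":0,"gripper":150}
    - {"x":-3,"y":2,"z":0,"rx":0,"ry":0,"rz":0,"gripper":150}
    - {"x":-2,"y":2,"z":0,"rx":0,"ry":0,"rz":0,"gripper":150}
    - {"x":0,"y":0,"z":0,"rx":0,"ry":0,"rz":0,"gripper":150}

```text
t: 11.65
tool_pos: [445.5, -9.2, 162.5]
eef_rot: [1.0, 0.011, -0.0, -0.0]
contact_force: [0.3, -0.9, -0.7]
finger_gap: 35.4
finger_force: 0.0
```

```bash
python3 - <<'E'
from m import *
im,d=grab('top')
cv2.imwrite('pics/c2.png',cv2.resize(im[150:300,270:460,::-1],None,fx=3,fy=3,interpolation=cv2.INTER_CUBIC))
s=robot.state();print(s['tool_pos'],s['contact_force'])
E
```

```text
[446.96208904 -10.28340605 162.60827024] [ 0.65174743 -0.16537256 -0.13876576]
```

View pics/c2.png

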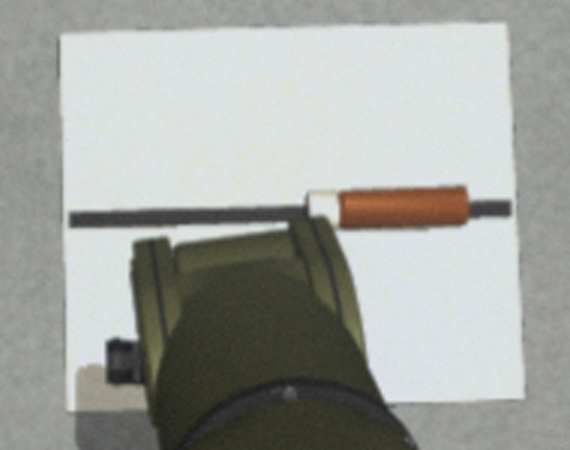

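The long vial lies along the line at crop (390,208). I measure its offset from the stored line.

```bash
python3 - <<'E'
from m import *
im,d=grab('top');p,s,t=vial(im,(370,205,436,235),14)
c=np.array([557.9,-66.4]);print(p,s,t,(p-c)@[np.cos(.016),np.sin(.016)],robot.state()['tool_pos'])
E
```

```text
[ 559.83636475 -143.78645325] [23.697206497192383, 87.73291778564453] 0.0204534 0.6979864732165435 [447.64790531 -10.9359733  162.56496875]
```

move_arm:
  moves:
    - {"x":-0.1,"y":1.2,"z":0,"rx":0,"ry":0,"rz":0,"gripper":150}
    - {"x":0,"y":0,"z":-4,"rx":0,"ry":0,"rz":0,"gripper":150}
    - {"x":0,"y":0,"z":-4,"rx":0,"ry":0,"rz":0,"gripper":150}
    - {"x":0,"y":0,"z":-3,"rx":0,"ry":0,"rz":0,"gripper":150}
    - {"x":0,"y":0,"z":-2,"rx":0,"ry":0,"rz":0,"gripper":150}
    - {"x":0,"y":0,"z":-1,"rx":0,"ry":0,"rz":0,"gripper":150}
    - {"x":0,"y":0,"z":0,"rx":0,"ry":0,"rz":0,"gripper":150}
    - {"x":0,"y":0,"z":0,"rx":0,"ry":0,"rz":0,"gripper":150}

```text
t: 12.75
tool_pos: [449.1, 1.2, 25.5]
eef_rot: [1.0, 0.009, -0.003, -0.0]
contact_force: [-0.6, 0.3, -0.1]
finger_gap: 35.1
finger_force: 0.0
```

move_arm:
  moves:
    - {"x":0,"y":0,"z":-0.3,"rx":0,"ry":0,"rz":0,"gripper":150}
    - {"x":0.3,"y":0,"z":0,"rx":0,"ry":0,"rz":0,"gripper":150}
    - {"x":0.3,"y":0,"z":0,"rx":0,"ry":0,"rz":0,"gripper":150}
    - {"x":0.3,"y":0,"z":0,"rx":0,"ry":0,"rz":0,"gripper":150}
    - {"x":0.2,"y":0,"z":0,"rx":0,"ry":0,"rz":0,"gripper":150}
    - {"x":0.2,"y":0,"z":0,"rx":0,"ry":0,"rz":0,"gripper":150}
    - {"x":0.2,"y":0,"z":0,"rx":0,"ry":0,"rz":0,"gripper":150}
    - {"x":0.2,"y":0,"z":0,"rx":0,"ry":0,"rz":0,"gripper":150}
    - {"x":0.2,"y":0,"z":0,"rx":0,"ry":0,"rz":0,"gripper":150}
    - {"x":0.2,"y":0,"z":0,"rx":0,"ry":0,"rz":0,"gripper":150}
    - {"x":0.3,"y":0,"z":0,"rx":0,"ry":0,"rz":0,"gripper":150}
    - {"x":0.3,"y":0,"z":0,"rx":0,"ry":0,"rz":0,"gripper":150}
    - {"x":0.3,"y":0,"z":0,"rx":0,"ry":0,"rz":0,"gripper":150}
    - {"x":0.3,"y":0,"z":0,"rx":0,"ry":0,"rz":0,"gripper":150}
    - {"x":0,"y":0,"z":0,"rx":0,"ry":0,"rz":0,"gripper":150}
    - {"x":0,"y":0,"z":0,"rx":0,"ry":0,"rz":0,"gripper":150}

```text
t: 14.75
tool_pos: [481.3, 1.0, 23.0]
eef_rot: [1.0, 0.009, -0.004, 0.0]
contact_force: [0.6, 0.0, -0.2]
finger_gap: 35.1
finger_force: 0.0
```

```bash
python3 - <<'E'
from m import *
im,d=grab('top');ims,ds=grab('side')
cv2.imwrite('pics/c3.png',cv2.resize(np.hstack([im[150:300,270:460,::-1],ims[130:280,220:410,::-1]]),None,fx=2,fy=2,interpolation=cv2.INTER_CUBIC))
s=robot.state();print(s['tool_pos'],s['contact_force'])
E
```

```text
[481.30813032   1.0390318   23.04446843] [-0.39674596 -0.06445442  0.9512146 ]
```

View pics/c3.png

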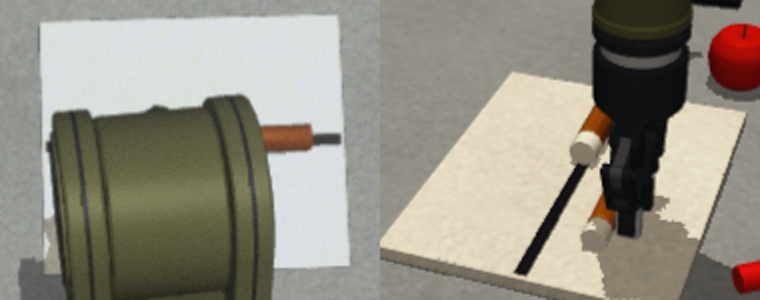

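The side view shows the fingers on the short vial's near side (625,200), pushing it normally towards the line.

move_arm:
  moves:
    - {"x":0.3,"y":0,"z":0,"rx":0,"ry":0,"rz":0,"gripper":150}
    - {"x":0.3,"y":0,"z":0,"rx":0,"ry":0,"rz":0,"gripper":150}
    - {"x":0.3,"y":0,"z":0,"rx":0,"ry":0,"rz":0,"gripper":150}
    - {"x":0.3,"y":0,"z":0,"rx":0,"ry":0,"rz":0,"gripper":150}
    - {"x":0.3,"y":0,"z":0,"rx":0,"ry":0,"rz":0,"gripper":150}
    - {"x":0.3,"y":0,"z":0,"rx":0,"ry":0,"rz":0,"gripper":150}
    - {"x":0.3,"y":0,"z":0,"rx":0,"ry":0,"rz":0,"gripper":150}
    - {"x":0.3,"y":0,"z":0,"rx":0,"ry":0,"rz":0,"gripper":150}
    - {"x":0.3,"y":0,"z":0,"rx":0,"ry":0,"rz":0,"gripper":150}
    - {"x":0.3,"y":0,"z":0,"rx":0,"ry":0,"rz":0,"gripper":150}
    - {"x":0.3,"y":0,"z":0,"rx":0,"ry":0,"rz":0,"gripper":150}
    - {"x":0.2,"y":0,"z":0,"rx":0,"ry":0,"rz":0,"gripper":150}
    - {"x":0.2,"y":0,"z":0,"rx":0,"ry":0,"rz":0,"gripper":150}
    - {"x":0.2,"y":0,"z":0,"rx":0,"ry":0,"rz":0,"gripper":150}
    - {"x":0.1,"y":0,"z":0,"rx":0,"ry":0,"rz":0,"gripper":150}
    - {"x":0.1,"y":0,"z":0,"rx":0,"ry":0,"rz":0,"gripper":150}
    - {"x":0.1,"y":0,"z":0,"rx":0,"ry":0,"rz":0,"gripper":150}
    - {"x":0.1,"y":0,"z":0,"rx":0,"ry":0,"rz":0,"gripper":150}
    - {"x":0,"y":0,"z":0,"rx":0,"ry":0,"rz":0,"gripper":150}
    - {"x":0,"y":0,"z":0,"rx":0,"ry":0,"rz":0,"gripper":150}

```text
t: 17.35
tool_pos: [524.4, 1.0, 23.0]
eef_rot: [1.0, 0.009, -0.004, 0.0]
contact_force: [0.8, 0.5, 0.8]
finger_gap: 35.0
finger_force: 0.0
```

move_arm:
  moves:
    - {"x":0.1,"y":0,"z":0,"rx":0,"ry":0,"rz":0,"gripper":150}
    - {"x":0.1,"y":0,"z":0,"rx":0,"ry":0,"rz":0,"gripper":150}
    - {"x":0.1,"y":0,"z":0,"rx":0,"ry":0,"rz":0,"gripper":150}
    - {"x":0.1,"y":0,"z":0,"rx":0,"ry":0,"rz":0,"gripper":150}
    - {"x":0.1,"y":0,"z":0,"rx":0,"ry":0,"rz":0,"gripper":150}
    - {"x":0.1,"y":0,"z":0,"rx":0,"ry":0,"rz":0,"gripper":150}
    - {"x":-1,"y":0,"z":0,"rx":0,"ry":0,"rz":0,"gripper":150}
    - {"x":-2,"y":0,"z":0,"rx":0,"ry":0,"rz":0,"gripper":150}
    - {"x":-2,"y":0,"z":3,"rx":0,"ry":0,"rz":0,"gripper":150}
    - {"x":-2,"y":0,"z":5,"rx":0,"ry":0,"rz":0,"gripper":150}
    - {"x":0,"y":2,"z":5,"rx":0,"ry":0,"rz":0,"gripper":150}
    - {"x":0,"y":4,"z":0,"rx":0,"ry":0,"rz":0,"gripper":150}
    - {"x":0,"y":4,"z":0,"rx":0,"ry":0,"rz":0,"gripper":150}
    - {"x":0,"y":4,"z":0,"rx":0,"ry":0,"rz":0,"gripper":150}
    - {"x":0,"y":4,"z":0,"rx":0,"ry":0,"rz":0,"gripper":150}
    - {"x":0,"y":4,"z":0,"rx":0,"ry":0,"rz":0,"gripper":150}
    - {"x":0,"y":4,"z":0,"rx":0,"ry":0,"rz":0,"gripper":150}
    - {"x":0,"y":4,"z":0,"rx":0,"ry":0,"rz":0,"gripper":150}
    - {"x":0,"y":0,"z":0,"rx":0,"ry":0,"rz":0,"gripper":150}

```text
t: 19.73
tool_pos: [458.8, 305.2, 153.0]
eef_rot: [1.0, 0.012, -0.004, -0.001]
contact_force: [-0.2, -0.4, 0.4]
finger_gap: 35.3
finger_force: 0.0
```

```bash
python3 - <<'E'
from m import *
im,d=grab('top')
cv2.imwrite('pics/c4.png',cv2.resize(im[140:300,200:520,::-1],None,fx=2.4,fy=2.4,interpolation=cv2.INTER_CUBIC))
c=np.array([557.9,-66.4])
for b,h in(((380,205,436,235),14),((315,205,364,238),12.5)):
    p,s,t=vial(im,b,h);print(p,s,t-.016,(p-c)@[np.cos(.016),np.sin(.016)])
s=robot.state();print(s['tool_pos'],s['contact_force'])
E
```

```text
[ 560.38116455 -143.62454224] [23.132692337036133, 87.7518081665039] -0.026497327 1.2453070106587374
[555.78149414  -7.95305061] [18.91443634033203, 58.39127731323242] -0.027362425 -1.1831234054977144
[459.21348667 302.12242947 152.7500627 ] [ 0.31827594 -0.25875456 -0.75219189]
```

View pics/c4.png

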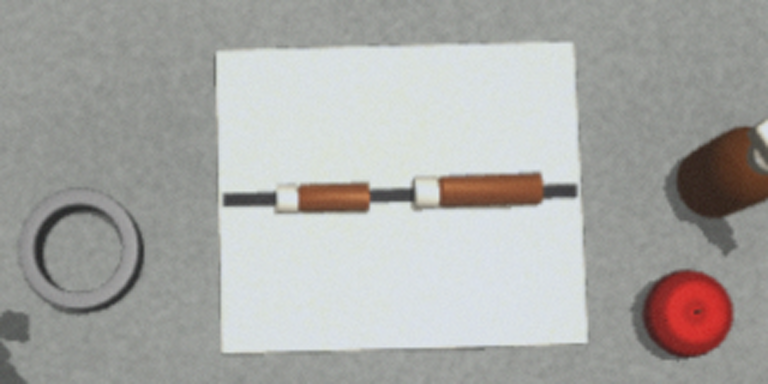

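The short vial at (322,198) and the long vial at (478,190) both lie along the line, about 1.2 mm from its middle. Nothing else has moved, so I hand in.

```bash
python3 -c "
from plant import robot
print(robot.job_done())"
```

```text
the job is handed in; nothing more can be done
None
```

Both vials were rolled onto the black line and lie along it, each about 1.2 mm from its middle and within 0.03 rad of parallel by my last camera measurement; the tape, apple and bottle weren't touched, and I handed the job in at about 20 s, with no verdict returned.

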